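# Screw the hose elbow into the clamped air manifold

## Task

Take the brass hose elbow out of the wooden rack, start its shank in the mouth of the clamped manifold block with the outlet pointing across the block, and gently screw it in clockwise until its flange is down on the block, the thread has gone tight, and its outlet points straight at the hose rest; let go of it there. Never force it: if it does not drop in, feel for the thread start by turning it under light pressure. Leave the other things alone.

Things in the scene. Friction and masses are not known exactly. Their poses are not given: they have to be found in the camera images.
- elbow: Brass hose elbow, about 180 g, upright in a hole of the wooden rack, flange resting on it. Origin: centre of the shank's lower end; z up along the shank, x along the outlet. From below: shank 24 mm thick, 0 to 26 mm (tip tapers to 18 mm over the first 4 mm); round flange 46 mm wide, 26 to 32 mm; square body 32 to 68 mm. While held it has no measured pose
- flats (a point): where to grip the elbow: on its axis, 53 mm above its origin, between the body's two flats that face its +y and -y, 24 mm apart (the body is 26 mm along x). The flange top lies 21 mm lower; fingertips must stay above it. The outlet leaves to +x between the fingers
- pin (a point): middle of the elbow's steel cross pin, 9 mm above its origin: 6 mm thick (6 to 12 mm above the origin, flat below, round above), through the shank along the elbow's y, reaching 17 mm from the axis on both sides. It is the male thread
- outlet (a point): open end of the elbow's outlet (barbed pipe, 19 mm thick), 55 mm along x from the elbow's axis and 50 mm above its origin
- port: Aluminium manifold block, 116 x 76 mm, top at 62 mm, clamped in a grey vise fixed to the table (jaws to 52 mm). Origin: on the table, on the upright axis of the threaded mouth; z up; x points along the block from the mouth to the hose rest. The block runs from 38 mm behind the axis to 78 mm ahead and 38 mm to each side
- mouth (a point): centre of the mouth, on the block's top, 62 mm above the table: a flat brass ring flush with the top, bore 26.6 mm wide, cut by two opposite slots for the cross pin. With the pin beside the slots it rests on the ring, the elbow's origin 56 mm above the table; over the slots it drops in
- slots (a point): middle of the slotted ring. The pin drops in when the elbow's outlet points 75 degrees counter-clockwise (from above) of the block's x, give or take 27 degrees: where exactly is not measured and must be felt; play in a slot is about 3 degrees each way. Half a turn away it drops in too, but then the outlet would end up pointing away from the hose rest
- valve_top (a point): spring-loaded check valve in the bore. It stops the dropped elbow with its origin about 43 mm above the table; pushing on down takes about 4 N at first and 0.7 N more per mm. With the origin at 37.5 mm (8 N) or lower the pin can pass under the thread's two spiral ramps; keep pressing lightly while turning clockwise until it is under them
- ramps (a point): thread below the ring. The ramps catch the pin when the outlet is 31 degrees short of the block's x and draw the elbow down until its flange is on the block (origin 36 mm above the table) at 13 degrees short. Somewhere 9 to 19 degrees short it turns tight: resistance rises from under 0.1 to about 0.3 N m and stays. Hard stop 14 degrees past the block's x. Let go, it stays
- rest (a point): hose rest: two dark prongs, 22 mm apart and 28 mm tall, on the end of the block's top, 71 mm from the mouth axis along the block's x; this point lies between them, 24 mm above the block's top, level with the outlet of the seated elbow, which ends just short of it
- rack: Light wooden rack 85 x 170 x 40 mm, fixed, with two holes 38 mm in diameter, at 30 mm and -50 mm along its y; origin at the centre of its underside. The elbow stands in the first, the plug in the other
- plug: Straight brass plug with a short round head (26 mm thick, 14 mm tall) instead of a body and outlet, standing in the rack's other hole; leave it alone. Origin as the elbow's
- jar: paint jar with black lid, 64 mm thick, 75 mm tall; leave alone. Origin: centre of its underside
- tumbler: green tumbler, 80 mm wide, 130 mm tall; leave alone. Origin: centre of its underside
- spray: clear spray bottle with black trigger head, 60 mm thick, 176 mm tall; leave alone. Origin: centre of its underside
Not all that is in view belongs to the job. What is shaped like the elbow but pink is not meant.

How it is judged:
On the way:
1. the elbow's shank and cross pin have dropped into the mouth, outlet still to the side (z of elbow in the frame of port below 0.048 m and horizontal distance between elbow and mouth below 0.004 m and angle between the x axis of elbow and the x axis of port, either way round above 0.6 rad), for 0.1 s.
At the end, for the whole second after the job is handed in: The elbow is screwed into the mouth with its flange down on the block (gap under 1.5 mm), upright, its outlet pointing at the hose rest within 8 degrees, let go and at rest (z of elbow in the frame of port below 0.0375 m and horizontal distance between elbow and mouth below 0.003 m and angle between elbow's own z axis and vertical below 0.06 rad and angle between the x axis of elbow and the x axis of port, either way round below 0.14 rad and x of outlet in the frame of port above 0.04 m and linear speed of elbow below 0.02 m/s); the robot touches nothing.
It fails at once if the elbow is forced against the manifold with more than 50 N (contact force between elbow and port above 50 N).
It fails at once if the plug is disturbed (moved more than 15 mm) (distance of plug from where it was at the start of the episode above 0.015 m).
It fails at once if the jar, tumbler or spray bottle is moved more than 20 mm (distance of any of jar, tumbler, spray from where it was at the start of the episode above 0.02 m).
It also fails if it takes over 64 s, if anything falls off the work surface, if the arm or the gripper's body presses on something with over 40 N, if the wrist force passes 120 N, or if a joint passes its speed limit or range.

## Robot

A 7-joint arm with a two-finger parallel gripper is mounted at the origin on the work surface. World frame = base frame: x ahead of the robot, y to its left, z up, the work surface at z = 0. Lengths are in m, angles in rad, forces in N, time in s.
With the tool pointing down it reaches from about 0.35 to 0.9 m from the base axis. Payload 8.1 kg.
Tool frame: the origin (TCP) lies at the very end of the fingers, on their centre line; the grasp point (between the pads) lies 19 mm behind it; y points along the fingers, z is the direction in which the jaws open and shut, and the axes are right-handed (so a half turn about y gives the same grasp; the last joint's range is limited). The gripper opens to 85 mm and grips with 20 to 120 N. Pads are 22 mm wide; open, the fingers measure 114 mm over their backs; the gripper's body (76 mm by 85 mm) begins 54 mm behind the grasp point. The pads swing forward as they close: fully open they stand 13 mm farther back than shut.
Start: joints at [1.208, 0.434, 0.025, 1.573, -0.012, 1.134, -0.075], TCP at [0.161, -0.604, 0.231] pointing down, gripper open.
Joint ranges: [-2.62, 2.62], [-0.44, 2.09], [-1.27, 1.32], [0.08, 2.57], [-1.32, 4.46], [0.12, 2], [-2.74, 2.74]. Speed limits (rad/s): [2.22, 2.22, 3.01, 3.01, 3.14, 3.14, 3.14].

## Interface

Orientations are given as a 3x3 rotation matrix whose columns are the frame's x, y, z axes.
In Python, from workcell import env gives the robot as it stands.
- The arm moves only by the tool step_arm, never from a script. Its argument "deltas" is a list of rows, each an object of numbers: "tx", "ty", "tz": the shift along the tool's x, y, z in cm; "wx", "wy", "wz": the turn, a rotation vector about the tool's x, y, z in rad; "hand": the closure, from 0 (fully open) to 1 (shut). A call has 1 to 8 rows; each row is the pose to reach, as a shift and turn from the pose measured when the call began, along the tool's axes at that moment; what a row does not reach only later rows make up. A row lasts 1/10 s, in which the tool goes at most 50 mm and 8.59 degrees, less where a joint would pass 70% of its speed; a pose out of reach is approached as far as the arm can. A call with a gripper value outside its range is refused whole. The fingers move at their own pace and stop on an object; "grip_force" is the grip in N (left out, the last holds). Time passes only in rows, so rows that repeat a pose let the fingers close. It gives the time, the measured TCP pose, the force and the opening at its end, in the units of the state.
- env.state(): the state, without advancing time (a new reading comes with each control period).
- env.get_image(name): name is "scene" or "top" or "wrist"; returns the picture (400x640x3 uint8, blue, green, red); there is no depth.
- env.calibration(name): a dict with "fx", "fy", "cx", "cy" (pixels), "rvec" (rotation vector, rad) and "tvec" (3), from world to camera coordinates, as OpenCV has them. Camera axes: x right, y down, z forward; pixel columns grow to the right and rows downward; lengths in m; the calibration is good to about 2 mm. A picture is of the moment at which its call begins: read the wrist's pose just before it. calibration takes no time and is no camera call; for the wrist camera it gives the pose at the moment of the call.
- env.hand_in(): hands the job in, once; it reports no verdict.
Trained networks look in the newest picture that a camera, given by its name, has taken for a name from the list of things; names that differ only in an ending like _2 or _b are one class to them, and where a whole thing is asked for, a point or a joint stands for the part that bears it (a point fixed in the world has none). Each returns a list of dicts, best first, with "p" (0 to 1); they miss things now and then, are a little off and sometimes report something else, mostly with a low value. They report only what shows in the picture. A call takes as long as a camera call. They do not tell look-alikes from the thing itself.
- env.outline_of(camera, target): "pixels" (400x640 bool, what is visible of it).
- env.landmark_of(camera, target): "point" ([x, y, z] in m, in the coordinates of the camera as it stood for that picture, good to about 4 mm: a listed point, or the origin of a listed thing).
The state is a dict: "t": time; "joint_positions": joint angles; "qvel": joint speeds; "joint_torque": joint torques, N m; "position": TCP position; "tool_rot": TCP orientation; "contact_force": force on the tool from outside, world axes, zero at the start; "moment": the same for the moment, N m; "width": finger opening in m.
Only numpy, scipy, OpenCV 4.12 (cv2) and the standard library are available. Lean on these libraries where they do the work, as an engineer would, in place of code of your own. Each camera call takes 0.05 s, during which the arm holds its last target. There are 200 camera calls.

## Working session

There is one attempt and no reset: what is moved stays moved. The work goes in short steps, Python scripts to look and compute and a tool call to move; the robot and the scene stay as the last step left them, time stands still between calls to the robot, and variables do not carry over. Pictures are saved under pics/ and viewed, about 8 in all and at most 12, crops included, and the job is handed in when it is done.

Besides the shell and the picture viewer there is one more tool, called after "Emit:" by a JSON object that holds its "name" and its "arguments". step_arm: Moves the arm, as the interface text tells. Its arguments: {"type":"object","properties":{"deltas":{"type":"array","items":{"type":"object","properties":{"tx":{"type":"number"},"ty":{"type":"number"},"tz":{"type":"number"},"wx":{"type":"number"},"wy":{"type":"number"},"wz":{"type":"number"},"hand":{"type":"number"}}}},"grip_force":{"type":"number"}},"required":["deltas"]}

```bash
mkdir -p pics; ls; cat > h.py <<'E'
import numpy as np, cv2
from workcell import env
def cam2w(cal,p):
    R=cv2.Rodrigues(np.array(cal["rvec"],float))[0]; return R.T@(np.array(p)-np.array(cal["tvec"]).ravel())
def proj(cal,P):
    K=np.array([[cal["fx"],0,cal["cx"]],[0,cal["fy"],cal["cy"]],[0,0,1]])
    return cv2.projectPoints(np.array(P,float).reshape(-1,3),np.array(cal["rvec"],float),np.array(cal["tvec"],float),K,None)[0].reshape(-1,2)
def ray(cal,uv,z):
    R=cv2.Rodrigues(np.array(cal["rvec"],float))[0]; t=np.array(cal["tvec"],float).ravel()
    c=-R.T@t; d=R.T@np.array([(uv[0]-cal["cx"])/cal["fx"],(uv[1]-cal["cy"])/cal["fy"],1]); return c+d*(z-c[2])/d[2]
def lm(cam,names):
    cal=env.calibration(cam)
    for n in names:
        for r in env.landmark_of(cam,n)[:3]:
            w=cam2w(cal,r["point"]); print(cam,n,round(r["p"],2),w.round(4),proj(cal,w).round()[0])
E
python3 - <<'E'
from h import *
s=env.state(); print(s["position"],s["tool_rot"],s["width"],s["t"])
ims=[]
for c in ["scene","top"]:
    im=env.get_image(c); cv2.imwrite(f"pics/{c}0.png",im); ims.append(im)
    lm(c,["elbow","flats","outlet","mouth","rest","rack","plug","port"])
E
```

```text
pics
[ 0.16035268 -0.60352878  0.23052017] [[-9.66461975e-01 -5.76617559e-04  2.56809108e-01]
 [-2.56809702e-01  1.52205384e-03 -9.66460791e-01]
 [ 1.66400973e-04 -9.99998675e-01 -1.61908815e-03]] 0.0855836071396207 0.0
scene elbow 0.69 [ 0.4746 -0.1248  0.0131] [309. 163.]
scene elbow 0.63 [ 0.6451 -0.1384 -0.0017] [268. 204.]
scene flats 0.87 [ 0.6422 -0.1419  0.0539] [266. 189.]
scene flats 0.85 [ 0.4779 -0.1235  0.0736] [309. 148.]
scene outlet 0.62 [ 0.5989 -0.1095  0.0508] [287. 184.]
scene outlet 0.58 [ 0.4251 -0.0957  0.0647] [329. 143.]
scene mouth 0.89 [0.5035 0.1867 0.0595] [410. 209.]
scene rest 0.86 [0.5742 0.1831 0.0845] [396. 222.]
scene rack 0.72 [ 0.4849 -0.1503  0.0021] [299. 164.]
scene plug 0.64 [ 0.4985 -0.1984  0.009 ] [282. 158.]
scene port 0.81 [ 5.047e-01  1.847e-01 -5.000e-04] [405. 224.]
top elbow 0.54 [ 0.4767 -0.1203  0.0115] [363. 250.]
top elbow 0.52 [ 0.6419 -0.1461  0.001 ] [370. 191.]
top flats 0.8 [ 0.472  -0.1191  0.0645] [364. 251.]
top flats 0.68 [ 0.6439 -0.1457  0.0497] [372. 187.]
top outlet 0.77 [ 0.5942 -0.1104  0.0525] [359. 205.]
top outlet 0.53 [ 0.4251 -0.096   0.0659] [355. 269.]
top outlet 0.41 [ 0.4762 -0.1222  0.0245] [364. 250.]
top mouth 0.9 [0.5023 0.1821 0.0599] [248. 240.]
top rest 0.66 [0.5716 0.1831 0.0833] [247. 212.]
top rack 0.91 [ 0.4862 -0.1509 -0.0032] [373. 247.]
top plug 0.57 [ 0.5021 -0.1965  0.0183] [391. 241.]
top port 0.83 [0.5025 0.1853 0.0008] [250. 242.]
```

```bash
python3 -c "
import cv2,numpy as np
cv2.imwrite('pics/both0.png',cv2.resize(np.vstack([cv2.imread('pics/scene0.png'),cv2.imread('pics/top0.png')]),(480,600),interpolation=cv2.INTER_AREA))"
```

```text
(no output)
```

View pics/top0.png

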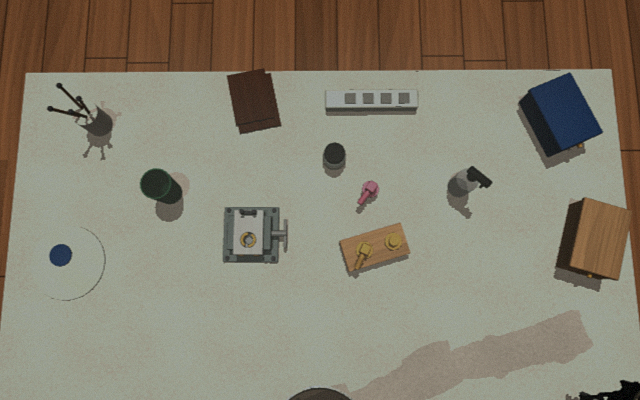

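View pics/scene0.png

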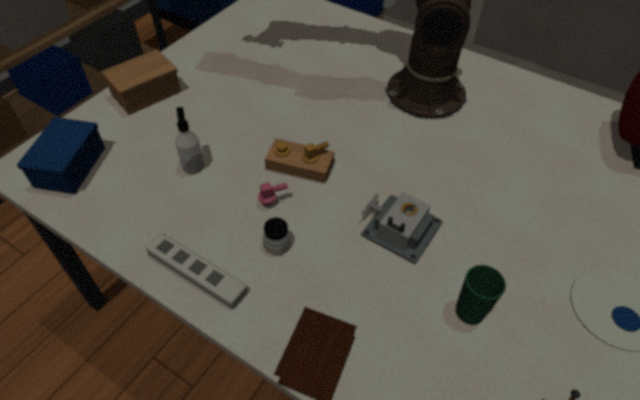

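The real elbow is the brass one in the rack (top view 363,250; flats about 0.475, -0.122). The pink look-alike lies at (370,190) on the table and isn't meant. The plug is at (393,241) and the port mouth at (248,240). I'll approach and confirm from the wrist camera.

```bash
cat >> h.py <<'E'
def go(p,az):
    "print tool deltas to TCP p, tool pointing straight down with tool z at azimuth az deg"
    s=env.state(); R=np.array(s["tool_rot"]); d=R.T@(np.array(p)-s["position"])*100
    a=np.radians(az); z=np.array([np.cos(a),np.sin(a),0]); y=np.array([0,0,-1.]); T=np.c_[np.cross(y,z),y,z]
    w=cv2.Rodrigues(R.T@T)[0].ravel()
    print("t",round(s["t"],2),"az now",np.degrees(np.arctan2(R[1,2],R[0,2])).round(2),"pos",np.round(s["position"],4)); print("d cm",d.round(2),"w",w.round(4),"F",np.round(s["contact_force"],1),"M",np.round(s["moment"],2),"w",round(s["width"],4))
E
python3 -c "
from h import *
go([0.475,-0.122,0.24],62.5)"
```

```text
t 0.9 az now -75.12 pos [ 0.1605 -0.6041  0.2313]
d cm [-42.77  -0.87 -38.51] w [-0.0000e+00 -2.4019e+00  1.0000e-04] F [ 0.2 -0.1  0.6] M [-0.03  0.04  0.05] w 0.0854
```

Emit:
{"name": "step_arm", "arguments": {"deltas": [{"tx": -42.8,"ty": -0.9,"tz": -38.5,"wy": -2.4},{"tx": -42.8,"ty": -0.9,"tz": -38.5,"wy": -2.4},{"tx": -42.8,"ty": -0.9,"tz": -38.5,"wy": -2.4},{"tx": -42.8,"ty": -0.9,"tz": -38.5,"wy": -2.4},{"tx": -42.8,"ty": -0.9,"tz": -38.5,"wy": -2.4},{"tx": -42.8,"ty": -0.9,"tz": -38.5,"wy": -2.4},{"tx": -42.8,"ty": -0.9,"tz": -38.5,"wy": -2.4},{"tx": -42.8,"ty": -0.9,"tz": -38.5,"wy": -2.4}]}}

```text
schema error: expected keys tx, ty, tz, wx, wy, wz, hand
```

```bash
python3 -c "
from h import *
go([0.475,-0.122,0.24],62.5); print(env.state()['joint_positions'])"
```

```text
t 0.9 az now -75.12 pos [ 0.1605 -0.6041  0.2313]
d cm [-42.77  -0.87 -38.51] w [-0.0000e+00 -2.4019e+00  1.0000e-04] F [ 0.2 -0.1  0.6] M [-0.03  0.04  0.05] w 0.0854
[ 1.20842193  0.43450411  0.02501118  1.57320512 -0.01159718  1.1339878
 -0.07509333]
```

All keys are needed.

Emit:
{"name": "step_arm", "arguments": {"deltas": [{"tx": -42.8,"ty": -0.9,"tz": -38.5,"wx": 0,"wy": -2.4,"wz": 0,"hand": 0},{"tx": -42.8,"ty": -0.9,"tz": -38.5,"wx": 0,"wy": -2.4,"wz": 0,"hand": 0},{"tx": -42.8,"ty": -0.9,"tz": -38.5,"wx": 0,"wy": -2.4,"wz": 0,"hand": 0},{"tx": -42.8,"ty": -0.9,"tz": -38.5,"wx": 0,"wy": -2.4,"wz": 0,"hand": 0},{"tx": -42.8,"ty": -0.9,"tz": -38.5,"wx": 0,"wy": -2.4,"wz": 0,"hand": 0},{"tx": -42.8,"ty": -0.9,"tz": -38.5,"wx": 0,"wy": -2.4,"wz": 0,"hand": 0},{"tx": -42.8,"ty": -0.9,"tz": -38.5,"wx": 0,"wy": -2.4,"wz": 0,"hand": 0},{"tx": -42.8,"ty": -0.9,"tz": -38.5,"wx": 0,"wy": -2.4,"wz": 0,"hand": 0}]}}

```text
t: 1.7
position: [0.38, -0.2675, 0.238]
tool_rot: [[-0.105, 0.001, 0.994], [-0.994, -0.001, -0.105], [0.001, -1.0, 0.001]]
contact_force: [2.0, -0.1, -1.2]
width: 0.0855
```

```bash
python3 -c "
from h import *
go([0.475,-0.122,0.24],62.5); print(env.state()['joint_positions'])"
```

```text
t 1.7 az now -6.03 pos [ 0.38   -0.2675  0.238 ]
d cm [-15.47  -0.21   7.92] w [-2.0000e-04 -1.1961e+00  1.1000e-03] F [ 2.  -0.1 -1.2] M [-0.01 -0.01 -0.02] w 0.0855
[ 0.83836331  0.19858846 -0.39672255  1.9120287   0.08870139  1.04676887
  0.29898235]
```

Emit:
{"name": "step_arm", "arguments": {"deltas": [{"tx": -15.5,"ty": -0.2,"tz": 7.9,"wx": 0,"wy": -1.196,"wz": 0,"hand": 0},{"tx": -15.5,"ty": -0.2,"tz": 7.9,"wx": 0,"wy": -1.196,"wz": 0,"hand": 0},{"tx": -15.5,"ty": -0.2,"tz": 7.9,"wx": 0,"wy": -1.196,"wz": 0,"hand": 0},{"tx": -15.5,"ty": -0.2,"tz": 7.9,"wx": 0,"wy": -1.196,"wz": 0,"hand": 0},{"tx": -15.5,"ty": -0.2,"tz": 7.9,"wx": 0,"wy": -1.196,"wz": 0,"hand": 0},{"tx": -15.5,"ty": -0.2,"tz": 7.9,"wx": 0,"wy": -1.196,"wz": 0,"hand": 0},{"tx": -15.5,"ty": -0.2,"tz": 7.9,"wx": 0,"wy": -1.196,"wz": 0,"hand": 0},{"tx": -15.5,"ty": -0.2,"tz": 7.9,"wx": 0,"wy": -1.196,"wz": 0,"hand": 0}]}}

```text
t: 2.5
position: [0.4749, -0.1216, 0.24]
tool_rot: [[0.889, 0.001, 0.458], [-0.458, -0.001, 0.889], [0.001, -1.0, -0.001]]
contact_force: [0.1, -0.1, 0.1]
width: 0.0852
```

```bash
python3 -c "
from h import *
go([0.475,-0.122,0.24],62.5); print(env.state()['joint_positions'])
im=env.get_image('wrist'); cal=env.calibration('wrist')
lm('wrist',['elbow','flats','outlet','plug','rack'])
o=env.outline_of('wrist','elbow')
for r in o[:2]: 
    m=r['pixels']; print(r['p'],m.sum()); v,u=np.nonzero(m); print(u.mean(),v.mean())
for P in [(.475,-.122,.067),(.425,-.096,.064)]:
    cv2.circle(im,tuple(int(x) for x in proj(cal,P)[0]),3,(0,0,255),1)
cv2.imwrite('pics/w1.png',im)"
```

```text
t 2.5 az now 62.75 pos [ 0.4749 -0.1216  0.24  ]
d cm [ 0.02  0.   -0.03] w [0.0005 0.0044 0.0012] F [ 0.1 -0.1  0.1] M [0.04 0.02 0.02] w 0.0852
[ 0.70738077  0.2881145  -0.69952083  1.83768877  0.20906829  1.08909
  1.02588845]
wrist elbow 0.79 [ 6.425e-01 -1.403e-01  4.000e-04] [365. 270.]
wrist elbow 0.74 [ 0.4754 -0.1251  0.0108] [324. 171.]
wrist flats 0.69 [ 0.4758 -0.1229  0.0691] [326. 182.]
wrist outlet 0.97 [ 0.6002 -0.1066  0.0499] [380. 256.]
wrist outlet 0.74 [ 0.4955 -0.1958  0.014 ] [284. 207.]
wrist outlet 0.61 [ 0.4272 -0.0972  0.0684] [327. 131.]
wrist plug 0.93 [ 0.4975 -0.1971  0.0142] [284. 209.]
wrist rack 0.64 [ 0.4832 -0.1502 -0.0025] [310. 182.]
wrist rack 0.17 [ 0.429  -0.0973  0.066 ] [328. 133.]
0.75 1198
368.6302170283806 280.91652754590984
0.57 1597
325.7608015028178 167.20100187852222
```

View pics/w1.png

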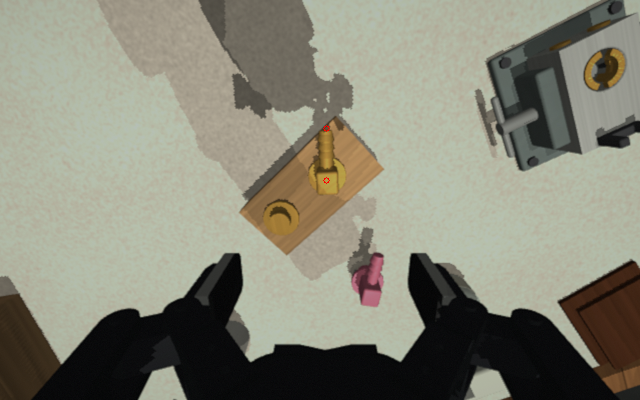

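The wrist view shows the brass elbow in the rack: body at (326,180), outlet tip at (326,130). The plug is at (283,215), the pink look-alike at (368,280) and the mouth at (605,68). I'll confirm in one enlarged crop with the predicted body outline drawn in.

```bash
python3 -c "
from h import *
im=env.get_image('wrist'); cal=env.calibration('wrist')
u0,v0,S=265,100,6
c=cv2.resize(im[v0:v0+100,u0:u0+125],None,fx=S,fy=S,interpolation=cv2.INTER_CUBIC)
a=np.radians(152.5);X=np.array([np.cos(a),np.sin(a),0]);Y=np.array([-X[1],X[0],0]);o=np.array([.475,-.1225,0.014])
def pl(P,col):
    q=((proj(cal,P)-[u0,v0]+.5)*S).astype(int); cv2.polylines(c,[q.reshape(-1,1,2)],True,col,1)
pl([o+[0,0,.068]+.013*i*X+.012*j*Y for i,j in [(1,1),(1,-1),(-1,-1),(-1,1)]],(0,0,255))
pl([o+[0,0,.050]+i*X+.0095*j*Y for i,j in [(.055,1),(.055,-1),(.013,-1),(.013,1)]],(255,0,0))
pl([o+[0,0,.032]+.023*(np.cos(t)*X+np.sin(t)*Y) for t in np.linspace(0,6.2,40)],(0,255,0))
cv2.imwrite('pics/w1c.png',c)"
```

```text
(no output)
```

View pics/w1c.png

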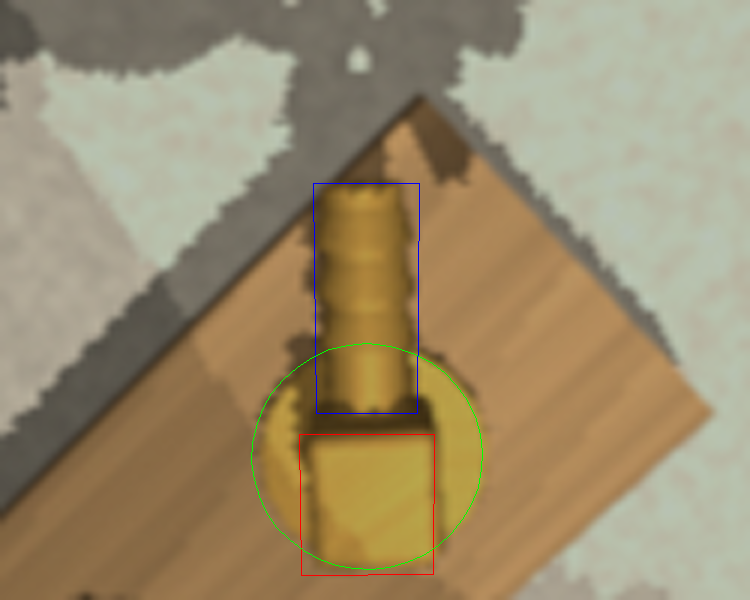

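The outlines fit within about 1 mm, with the outlet about 2° further counter-clockwise. This is the brass elbow, so I'll descend.

```bash
python3 -c "
from h import *
go([0.4757,-0.1215,0.051],64.5)"
```

```text
t 2.9 az now 62.27 pos [ 0.4749 -0.1216  0.24  ]
d cm [ 0.05 18.9   0.06] w [ 0.0006 -0.0389  0.0011] F [-0.1 -0.   0.7] M [-0.    0.01  0.03] w 0.0852
```

Emit:
{"name": "step_arm", "arguments": {"deltas": [{"tx": 0.05,"ty": 5,"tz": 0.06,"wx": 0,"wy": -0.039,"wz": 0,"hand": 0.2},{"tx": 0.05,"ty": 9,"tz": 0.06,"wx": 0,"wy": -0.039,"wz": 0,"hand": 0.2},{"tx": 0.05,"ty": 13,"tz": 0.06,"wx": 0,"wy": -0.039,"wz": 0,"hand": 0.2},{"tx": 0.05,"ty": 16,"tz": 0.06,"wx": 0,"wy": -0.039,"wz": 0,"hand": 0.2},{"tx": 0.05,"ty": 18,"tz": 0.06,"wx": 0,"wy": -0.039,"wz": 0,"hand": 0.2},{"tx": 0.05,"ty": 18.9,"tz": 0.06,"wx": 0,"wy": -0.039,"wz": 0,"hand": 0.2},{"tx": 0.05,"ty": 18.9,"tz": 0.06,"wx": 0,"wy": -0.039,"wz": 0,"hand": 0.2}]}}

```text
t: 3.6
position: [0.4753, -0.1214, 0.0503]
tool_rot: [[0.902, -0.001, 0.431], [-0.431, -0.001, 0.902], [-0.001, -1.0, -0.001]]
contact_force: [0.8, -0.1, 0.7]
width: 0.0682
```

```bash
python3 -c "
from h import *
go([0.4757,-0.1215,0.051],64.5)"
```

```text
t 3.6 az now 64.48 pos [ 0.4753 -0.1214  0.0503]
d cm [ 0.05 -0.07  0.01] w [ 0.001  -0.0004 -0.0006] F [ 0.8 -0.1  0.7] M [-0.   -0.08  0.01] w 0.0682
```

Emit:
{"name": "step_arm", "arguments": {"deltas": [{"tx": 0,"ty": 0,"tz": 0,"wx": 0,"wy": 0,"wz": 0,"hand": 0.5},{"tx": 0,"ty": 0,"tz": 0,"wx": 0,"wy": 0,"wz": 0,"hand": 0.7},{"tx": 0,"ty": 0,"tz": 0,"wx": 0,"wy": 0,"wz": 0,"hand": 0.9},{"tx": 0,"ty": 0,"tz": 0,"wx": 0,"wy": 0,"wz": 0,"hand": 1},{"tx": 0,"ty": 0,"tz": 0,"wx": 0,"wy": 0,"wz": 0,"hand": 1},{"tx": 0,"ty": 0,"tz": 0,"wx": 0,"wy": 0,"wz": 0,"hand": 1},{"tx": 0,"ty": 0,"tz": 0,"wx": 0,"wy": 0,"wz": 0,"hand": 1}], "grip_force": 40}}

```text
t: 4.3
position: [0.476, -0.1215, 0.0513]
tool_rot: [[0.902, 0.001, 0.431], [-0.431, -0.001, 0.902], [0.001, -1.0, -0.001]]
contact_force: [-0.8, 0.0, 7.3]
width: 0.023
```

Emit:
{"name": "step_arm", "arguments": {"deltas": [{"tx": 0,"ty": -1,"tz": 0,"wx": 0,"wy": 0,"wz": 0,"hand": 1},{"tx": 0,"ty": -4,"tz": 0,"wx": 0,"wy": 0,"wz": 0,"hand": 1},{"tx": 0,"ty": -8,"tz": 0,"wx": 0,"wy": 0,"wz": 0,"hand": 1},{"tx": 0,"ty": -12,"tz": 0,"wx": 0,"wy": 0,"wz": 0,"hand": 1},{"tx": 0,"ty": -14,"tz": 0,"wx": 0,"wy": 0,"wz": 0,"hand": 1},{"tx": 0,"ty": -14,"tz": 0,"wx": 0,"wy": 0,"wz": 0,"hand": 1}], "grip_force": 60}}

```text
t: 4.9
position: [0.4776, -0.1214, 0.195]
tool_rot: [[0.902, 0.007, 0.431], [-0.431, -0.003, 0.902], [0.007, -1.0, 0.0]]
contact_force: [0.1, -0.8, -1.7]
width: 0.023
```

```bash
python3 -c "
from h import *
go([0.46,0.10,0.25],-15)
im=env.get_image('wrist'); cv2.imwrite('pics/w2.png',im)
lm('wrist',['mouth','rest','port','flats'])"
```

```text
t 4.9 az now 64.45 pos [ 0.4776 -0.1214  0.195 ]
d cm [-11.1   -5.58  19.21] w [-0.0051  1.3867  0.006 ] F [ 0.1 -0.8 -1.7] M [-0.01  0.01  0.  ] w 0.023
wrist rest 0.6 [ 0.4267 -0.0983  0.2118] [327. 166.]
wrist port 0.82 [ 0.5037  0.1853 -0.0017] [594.  77.]
wrist port 0.2 [ 0.4753 -0.1252  0.1542] [322. 229.]
wrist flats 0.68 [ 0.4754 -0.1211  0.2098] [328. 271.]
```

View pics/w2.png

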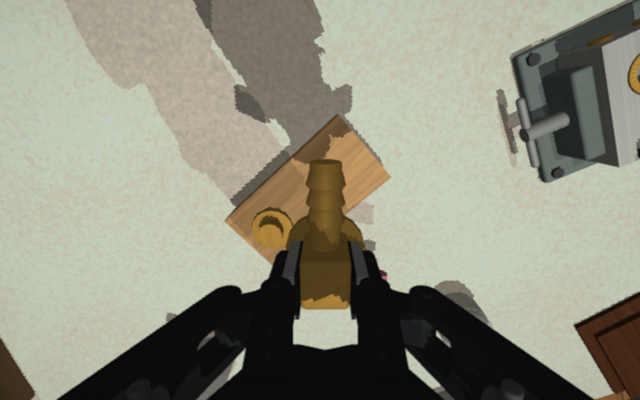

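The elbow is held squarely by its flats (body at 328,271, outlet tip at 325,165) and the rack hole is empty. I'll carry it towards the block, turned to about 75°, so the wrist camera sees the mouth.

Emit:
{"name": "step_arm", "arguments": {"deltas": [{"tx": -8.9,"ty": -2.6,"tz": 16.9,"wx": -0.005,"wy": 1.387,"wz": 0.006,"hand": 1},{"tx": -8.9,"ty": -2.6,"tz": 16.9,"wx": -0.005,"wy": 1.387,"wz": 0.006,"hand": 1},{"tx": -8.9,"ty": -2.6,"tz": 16.9,"wx": -0.005,"wy": 1.387,"wz": 0.006,"hand": 1},{"tx": -8.9,"ty": -2.6,"tz": 16.9,"wx": -0.005,"wy": 1.387,"wz": 0.006,"hand": 1},{"tx": -8.9,"ty": -2.6,"tz": 16.9,"wx": -0.005,"wy": 1.387,"wz": 0.006,"hand": 1},{"tx": -8.9,"ty": -2.6,"tz": 16.9,"wx": -0.005,"wy": 1.387,"wz": 0.006,"hand": 1},{"tx": -8.9,"ty": -2.6,"tz": 16.9,"wx": -0.005,"wy": 1.387,"wz": 0.006,"hand": 1},{"tx": -8.9,"ty": -2.6,"tz": 16.9,"wx": -0.005,"wy": 1.387,"wz": 0.006,"hand": 1}]}}

```text
t: 5.95
position: [0.4668, 0.0697, 0.215]
tool_rot: [[-0.034, -0.009, 0.999], [-0.999, 0.001, -0.034], [-0.0, -1.0, -0.009]]
contact_force: [0.5, 0.1, -1.9]
width: 0.0227
```

```bash
python3 -c "
from h import *
go([0.47,0.07,0.22],-15)
cal=env.calibration('wrist'); print(proj(cal,[.503,.184,.062]),cam2w(cal,[0,0,0]))"
```

```text
t 5.95 az now -1.98 pos [0.4668 0.0697 0.215 ]
d cm [-0.04 -0.51  0.31] w [0.0092 0.2273 0.0006] F [ 0.5  0.1 -1.9] M [-0.06 -0.06  0.01] w 0.0227
[[361.99551408  63.69022746]] [0.46981124 0.14751535 0.3569944 ]
```

Emit:
{"name": "step_arm", "arguments": {"deltas": [{"tx": 2,"ty": -0.5,"tz": 0.5,"wx": 0.009,"wy": 0.227,"wz": 0,"hand": 1},{"tx": 2,"ty": -0.5,"tz": 0.5,"wx": 0.009,"wy": 0.227,"wz": 0,"hand": 1},{"tx": 2,"ty": -0.5,"tz": 0.5,"wx": 0.009,"wy": 0.227,"wz": 0,"hand": 1},{"tx": 2,"ty": -0.5,"tz": 0.5,"wx": 0.009,"wy": 0.227,"wz": 0,"hand": 1}]}}

```text
t: 6.35
position: [0.4706, 0.0499, 0.2192]
tool_rot: [[-0.255, -0.002, 0.967], [-0.967, -0.0, -0.255], [0.001, -1.0, -0.002]]
contact_force: [0.3, 1.1, -1.9]
width: 0.023
```

```bash
python3 -c "
from h import *
go([0.47,0.05,0.22],-15)
im=env.get_image('wrist'); cal=env.calibration('wrist')
np.savez('w3.npz',im=im,**{k:np.array(v) for k,v in cal.items()})
lm('wrist',['mouth','rest','port','flats','outlet'])
print(proj(cal,[[.503,.184,.062]]))
for n in ['elbow']:
  r=env.outline_of('wrist',n)[0]; m=r['pixels']; v,u=np.nonzero(m); print(r['p'],u.min(),u.max(),v.min(),v.max()); np.save('em.npy',m)
cv2.imwrite('pics/w3.png',im)"
```

```text
t 6.35 az now -14.79 pos [0.4706 0.0499 0.2192]
d cm [ 0.01 -0.08 -0.06] w [0.0018 0.0037 0.001 ] F [ 0.3  1.1 -1.9] M [ 0.01  0.02 -0.05] w 0.023
wrist mouth 0.92 [0.5037 0.1809 0.0619] [324.  41.]
wrist rest 0.86 [0.5753 0.1825 0.0908] [409.   6.]
wrist rest 0.44 [ 7.313e-01 -4.330e-02  2.000e-04] [538. 188.]
wrist port 0.67 [ 0.5046  0.1836 -0.0018] [325.  50.]
wrist flats 0.78 [0.4697 0.0488 0.2377] [325. 275.]
wrist flats 0.69 [ 0.6436 -0.1445  0.0514] [498. 291.]
wrist outlet 0.76 [0.4876 0.1033 0.2382] [333. 159.]
wrist outlet 0.69 [ 0.5986 -0.1058  0.0492] [457. 272.]
[[322.64263359  37.40898512]]
0.84 285 365 159 310
```

View pics/w3.png

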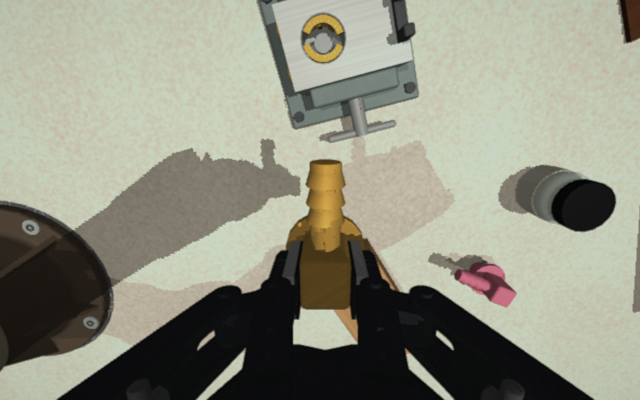

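The ring is clear at (323,38) with the prongs near (403,20). The held elbow's outlet tip is at row 159 and its rear body edge at row 310. Next I'll fit the ring centre, the block direction and the elbow's offset in the hand.

```bash
cat > m.py <<'E'
from h import *
d=dict(np.load('w3.npz')); im=d.pop('im'); cal={k:(float(v) if v.ndim==0 else v) for k,v in d.items()}
hsv=cv2.cvtColor(im,cv2.COLOR_BGR2HSV)
y=((hsv[...,0]>15)&(hsv[...,0]<35)&(hsv[...,1]>110)).astype(np.uint8); y[100:]=0; y[:, :295]=0; y[:,355:]=0
v,u=np.nonzero(y); h=cv2.convexHull(np.c_[u,v].astype(np.int32)); e=cv2.fitEllipse(h.astype(np.float32)); print(len(u),e)
mouth=ray(cal,e[0],.062); print("mouth",mouth.round(4),"diam m",(e[1][0]/cal["fx"]*(0.295)).__round__(4))
# block top: low saturation bright
b=((hsv[...,1]<45)&(hsv[...,2]>120)).astype(np.uint8); b[110:]=0; b[:, :255]=0; b[:,425:]=0
n,l,st,_=cv2.connectedComponentsWithStats(b); i=1+np.argmax(st[1:,4]); print(st[i])
pts=[]
for c in range(300,395,2):
    r=np.nonzero(l[:,c]==i)[0]
    if len(r): pts.append(ray(cal,(c,r.max()+.5),.062)[:2])
pts=np.array(pts,np.float32); vx,vy,x0,y0=cv2.fitLine(pts,cv2.DIST_HUBER,0,.01,.01).ravel(); print("edge yaw",np.degrees(np.arctan2(vy,vx)), "res",np.abs((pts-[x0,y0])@[-vy,vx]).max(),"dist to mouth",(mouth[:2]-[x0,y0])@[-vy,vx])
# elbow in hand: silhouette rows
p=np.array([.4706,.0499,.2192]); R=np.array([[-.255,-.002,.967],[-.967,0,-.255],[.001,-1,-.002]])
X=-R[:,0];Y=-R[:,2];Z=np.array([0,0,1.])
for dx in (-.003,0,.003):   # axis offset along elbow x
    o=p-.037*Z+dx*X
    t=np.linspace(0,6.28,60)
    tip=proj(cal,[o+.055*X+(.050+.0095*np.sin(a))*Z+.0095*np.cos(a)*Y for a in t])
    rear=proj(cal,[o-.013*X+zz*Z+yy*Y for yy in(-.012,.012) for zz in (.068,)])
    print(dx,"tip v",tip[:,1].min().round(1),"u",tip[:,0].mean().round(1),"rear v",rear[:,1].round(1),"u",rear[:,0].round(1))
m=np.load('em.npy')
for r in (159,161,165,170,175,285,300,305): 
    c=np.nonzero(m[r])[0]; print(r,c.min(),c.max(),end='; ')
E
python3 m.py
```

```text
821 ((322.7774353027344, 38.051239013671875), (42.05506896972656, 47.99021530151367), 179.8108673095703)
mouth [0.503  0.1835 0.062 ] diam m 0.0431
[ 266    0  159  110 9839]
edge yaw -34.19409 res 0.02186783 dist to mouth 0.03790807316524254
-0.003 tip v 161.8 u 325.8 rear v [316.8 316.8] u [351.8 300.5]
0 tip v 155.6 u 325.8 rear v [311.5 311.5] u [352.  300.3]
0.003 tip v 149.4 u 325.8 rear v [306.1 306.1] u [352.2 300.2]
159 315 327; 161 311 338; 165 309 341; 170 308 341; 175 307 342; 285 299 350; 300 299 349; 305 300 349;
```

```bash
cat >> m.py <<'E'
print()
g=cv2.cvtColor(im,cv2.COLOR_BGR2GRAY)[:120,250:430]
for s in cv2.HoughLinesP(cv2.Canny(g,60,150),1,np.pi/720,25,minLineLength=35,maxLineGap=4)[:,0]:
    a=ray(cal,(s[0]+250,s[1]),.062)[:2]; b=ray(cal,(s[2]+250,s[3]),.062)[:2]; dd=b-a
    ya=np.degrees(np.arctan2(dd[1],dd[0])); n=np.array([-dd[1],dd[0]])/np.linalg.norm(dd)
    print(s+[250,0,250,0],"yaw",ya.round(1),"off mouth",(n@(mouth[:2]-a)).round(4),np.linalg.norm(dd).round(3))
c=cv2.resize(im[0:130,250:430],None,fx=4,fy=4,interpolation=cv2.INTER_CUBIC); cv2.imwrite('pics/w3c.png',c)
E
python3 m.py|tail -n +10
```

```text
[294  91 414  59] yaw -0.9 off mouth 0.0378 0.118
[349 100 397  87] yaw -0.3 off mouth 0.0589 0.048
[350  97 399  84] yaw -0.7 off mouth 0.0563 0.049
[411  36 418  91] yaw -91.5 off mouth -0.0796 0.049
[316  88 414  62] yaw -0.9 off mouth 0.0403 0.096
[272   9 295  95] yaw -90.7 off mouth 0.0386 0.075
[391   0 397  43] yaw -91.7 off mouth -0.0662 0.035
[256   0 288 110] yaw -90.0 off mouth 0.0498 0.097
[360 112 418  97] yaw -0.8 off mouth 0.0725 0.058
[346  78 408  61] yaw -0.5 off mouth 0.0386 0.06
[311  90 378  72] yaw -0.7 off mouth 0.0408 0.066
```

View pics/w3c.png

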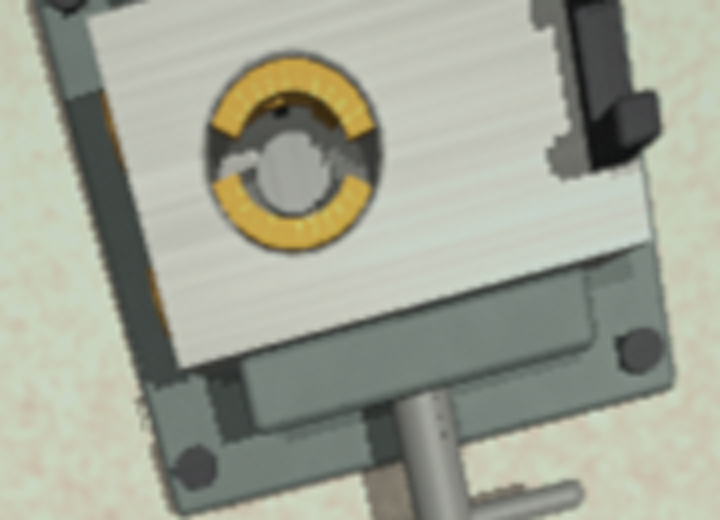

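```bash
cat >> m.py <<'E'
def az(a,b):
    A,B=[ray(cal,(250+x/4,y/4),.062)[:2] for x,y in(a,b)]; D=B-A; return np.degrees(np.arctan2(D[1],D[0])).round(1), np.linalg.norm(D).round(4),((A+B)/2).round(4)
print(az((218,157),(367,156)),az((222,136),(365,183)),az((220,180),(370,131)))
print(env.state()['tool_rot'])
go([0.503,0.1835,0.105],-15)
go([0.503,0.1835,0.135],-15)
E
python3 m.py|tail -n 8
```

```text
(np.float64(-14.5), np.float64(0.0345), array([0.5031, 0.1825])) (np.float64(-31.2), np.float64(0.0345), array([0.5032, 0.1818])) (np.float64(1.4), np.float64(0.0362), array([0.5036, 0.1826]))
[[-2.57831950e-01 -4.46692274e-04  9.66189674e-01]
 [-9.66189574e-01 -5.29136560e-04 -2.57832168e-01]
 [ 6.26417918e-04 -9.99999760e-01 -2.95161107e-04]]
t 6.7 az now -14.94 pos [0.4711 0.0496 0.2198]
d cm [-13.76  11.47  -0.37] w [0.0003 0.001  0.0006] F [ 0.1 -0.7 -1.5] M [-0.    0.02 -0.03] w 0.0234
t 6.7 az now -14.94 pos [0.4711 0.0496 0.2198]
d cm [-13.76   8.47  -0.37] w [0.0003 0.001  0.0006] F [ 0.1 -0.7 -1.5] M [-0.    0.02 -0.03] w 0.0234
```

The slots lie at tool-z azimuth about -14.7°, and I'm holding -14.9°. The block's yaw is about -0.8° and the mouth is at (0.503, 0.1835). I'll hover over it and then lower in small steps.

Emit:
{"name": "step_arm", "arguments": {"deltas": [{"tx": -4,"ty": 2,"tz": -0.1,"wx": 0,"wy": 0,"wz": 0,"hand": 1},{"tx": -8,"ty": 5,"tz": -0.2,"wx": 0,"wy": 0,"wz": 0,"hand": 1},{"tx": -12,"ty": 7,"tz": -0.3,"wx": 0,"wy": 0,"wz": 0,"hand": 1},{"tx": -13.8,"ty": 9,"tz": -0.37,"wx": 0,"wy": 0,"wz": 0,"hand": 1},{"tx": -13.8,"ty": 10.5,"tz": -0.37,"wx": 0,"wy": 0,"wz": 0,"hand": 1},{"tx": -13.8,"ty": 10.5,"tz": -0.37,"wx": 0,"wy": 0,"wz": 0,"hand": 1},{"tx": -13.8,"ty": 10.5,"tz": -0.37,"wx": 0,"wy": 0,"wz": 0,"hand": 1}]}}

```text
t: 7.4
position: [0.503, 0.1835, 0.1149]
tool_rot: [[-0.258, -0.001, 0.966], [-0.966, -0.001, -0.258], [0.001, -1.0, -0.001]]
contact_force: [0.5, 0.3, -1.8]
width: 0.0229
```

```bash
python3 -c "
from h import *
go([0.503,0.184,0.105],-14.8)"
```

```text
t 7.4 az now -14.95 pos [0.503  0.1835 0.1149]
d cm [-0.05  0.99 -0.01] w [ 0.0008 -0.0026  0.0011] F [ 0.5  0.3 -1.8] M [ 0.03 -0.   -0.05] w 0.0229
```

Emit:
{"name": "step_arm", "arguments": {"deltas": [{"tx": -0.05,"ty": 0.6,"tz": 0,"wx": 0,"wy": 0,"wz": 0,"hand": 1},{"tx": -0.05,"ty": 1.1,"tz": 0,"wx": 0,"wy": 0,"wz": 0,"hand": 1},{"tx": -0.05,"ty": 1.4,"tz": 0,"wx": 0,"wy": 0,"wz": 0,"hand": 1},{"tx": -0.05,"ty": 1.6,"tz": 0,"wx": 0,"wy": 0,"wz": 0,"hand": 1},{"tx": -0.05,"ty": 1.7,"tz": 0,"wx": 0,"wy": 0,"wz": 0,"hand": 1}]}}

```text
t: 7.9
position: [0.5031, 0.1838, 0.0978]
tool_rot: [[-0.258, -0.001, 0.966], [-0.966, -0.001, -0.258], [0.001, -1.0, -0.001]]
contact_force: [-0.9, -0.1, -1.1]
width: 0.0232
```

```bash
python3 -c "
from h import *
go([0.503,0.184,0.095],-14.8)"
```

```text
t 7.9 az now -14.96 pos [0.5031 0.1838 0.0978]
d cm [-0.01  0.28 -0.01] w [ 0.0008 -0.0028  0.0012] F [-0.9 -0.1 -1.1] M [-0.02  0.01 -0.06] w 0.0232
```

Still free, at or just inside the bore. I'll go on in steps.

Emit:
{"name": "step_arm", "arguments": {"deltas": [{"tx": 0,"ty": 0.15,"tz": 0,"wx": 0,"wy": 0,"wz": 0,"hand": 1},{"tx": 0,"ty": 0.3,"tz": 0,"wx": 0,"wy": 0,"wz": 0,"hand": 1},{"tx": 0,"ty": 0.45,"tz": 0,"wx": 0,"wy": 0,"wz": 0,"hand": 1},{"tx": 0,"ty": 0.6,"tz": 0,"wx": 0,"wy": 0,"wz": 0,"hand": 1}]}}

```text
t: 8.3
position: [0.5031, 0.1839, 0.0917]
tool_rot: [[-0.258, -0.001, 0.966], [-0.966, -0.001, -0.258], [0.001, -1.0, -0.001]]
contact_force: [-0.0, 0.5, -1.0]
width: 0.0232
```

```bash
python3 -c "
from h import *
go([0.503,0.184,0.088],-14.8)"
```

```text
t 8.3 az now -14.95 pos [0.5031 0.1839 0.0917]
d cm [-0.01  0.37 -0.02] w [ 0.0007 -0.0027  0.0012] F [-0.   0.5 -1. ] M [-0.02  0.03  0.03] w 0.0232
```

Emit:
{"name": "step_arm", "arguments": {"deltas": [{"tx": 0,"ty": 0.15,"tz": 0,"wx": 0,"wy": 0,"wz": 0,"hand": 1},{"tx": 0,"ty": 0.3,"tz": 0,"wx": 0,"wy": 0,"wz": 0,"hand": 1},{"tx": 0,"ty": 0.45,"tz": 0,"wx": 0,"wy": 0,"wz": 0,"hand": 1},{"tx": 0,"ty": 0.55,"tz": 0,"wx": 0,"wy": 0,"wz": 0,"hand": 1}]}}

```text
t: 8.7
position: [0.5031, 0.1839, 0.086]
tool_rot: [[-0.258, -0.001, 0.966], [-0.966, -0.001, -0.258], [0.001, -1.0, -0.001]]
contact_force: [-0.5, 0.4, -2.2]
width: 0.0231
```

```bash
python3 -c "
from h import *
go([0.503,0.184,0.080],-14.8)"
```

```text
t 8.7 az now -14.96 pos [0.5031 0.1839 0.086 ]
d cm [-0.01  0.6  -0.01] w [ 0.0009 -0.0027  0.0012] F [-0.5  0.4 -2.2] M [-0.02 -0.04  0.03] w 0.0231
```

The pin is through the slots with no resistance. On to the valve.

Emit:
{"name": "step_arm", "arguments": {"deltas": [{"tx": 0,"ty": 0.15,"tz": 0,"wx": 0,"wy": 0,"wz": 0,"hand": 1},{"tx": 0,"ty": 0.3,"tz": 0,"wx": 0,"wy": 0,"wz": 0,"hand": 1},{"tx": 0,"ty": 0.5,"tz": 0,"wx": 0,"wy": 0,"wz": 0,"hand": 1},{"tx": 0,"ty": 0.65,"tz": 0,"wx": 0,"wy": 0,"wz": 0,"hand": 1},{"tx": 0,"ty": 0.8,"tz": 0,"wx": 0,"wy": 0,"wz": 0,"hand": 1}]}}

```text
t: 9.2
position: [0.5031, 0.1839, 0.0781]
tool_rot: [[-0.258, -0.001, 0.966], [-0.966, -0.001, -0.258], [0.001, -1.0, -0.001]]
contact_force: [-1.0, 0.5, 2.6]
width: 0.0234
```

```bash
python3 -c "
from h import *
go([0.503,0.184,0.074],-14.8)"
```

```text
t 9.2 az now -14.96 pos [0.5031 0.1839 0.0781]
d cm [-0.01  0.41 -0.01] w [ 0.0007 -0.0027  0.0012] F [-1.   0.5  2.6] M [-0.17  0.31 -0.  ] w 0.0234
```

Emit:
{"name": "step_arm", "arguments": {"deltas": [{"tx": 0,"ty": 0.15,"tz": 0,"wx": 0,"wy": 0,"wz": 0,"hand": 1},{"tx": 0,"ty": 0.3,"tz": 0,"wx": 0,"wy": 0,"wz": 0,"hand": 1},{"tx": 0,"ty": 0.4,"tz": 0,"wx": 0,"wy": 0,"wz": 0,"hand": 1},{"tx": 0,"ty": 0.45,"tz": 0,"wx": 0,"wy": 0,"wz": 0,"hand": 1}]}}

```text
t: 9.6
position: [0.5031, 0.1839, 0.0738]
tool_rot: [[-0.258, -0.001, 0.966], [-0.966, -0.001, -0.258], [0.001, -1.0, -0.0]]
contact_force: [-1.6, 0.0, 7.0]
width: 0.0233
```

```bash
python3 -c "
from h import *
go([0.503,0.184,0.073],-14.8)"
```

```text
t 9.6 az now -14.96 pos [0.5031 0.1839 0.0738]
d cm [-0.01  0.08 -0.02] w [ 0.0005 -0.0027  0.0013] F [-1.6  0.   7. ] M [-0.31  0.54  0.01] w 0.0233
```

Emit:
{"name": "step_arm", "arguments": {"deltas": [{"tx": 0,"ty": 0.08,"tz": 0,"wx": 0,"wy": 0,"wz": 0,"hand": 1},{"tx": 0,"ty": 0.08,"tz": 0,"wx": 0,"wy": 0.05,"wz": 0,"hand": 1},{"tx": 0,"ty": 0.08,"tz": 0,"wx": 0,"wy": 0.1,"wz": 0,"hand": 1},{"tx": 0,"ty": 0.08,"tz": 0,"wx": 0,"wy": 0.15,"wz": 0,"hand": 1},{"tx": 0,"ty": 0.08,"tz": 0,"wx": 0,"wy": 0.2,"wz": 0,"hand": 1},{"tx": 0,"ty": 0.08,"tz": 0,"wx": 0,"wy": 0.2,"wz": 0,"hand": 1}]}}

```text
t: 10.2
position: [0.5037, 0.1843, 0.0735]
tool_rot: [[-0.446, 0.001, 0.895], [-0.895, -0.001, -0.446], [0.0, -1.0, 0.001]]
contact_force: [-0.6, -0.4, 6.0]
width: 0.0229
```

```bash
python3 -c "
from h import *
go([0.503,0.184,0.073],-46.8)"
```

```text
t 10.2 az now -26.51 pos [0.5037 0.1843 0.0735]
d cm [ 0.06  0.05 -0.05] w [-0.0008  0.3541  0.    ] F [-0.6 -0.4  6. ] M [-0.11  0.2  -0.01] w 0.0229
```

It turns freely with no torque, so the pin is under the ring. On towards the ramps.

Emit:
{"name": "step_arm", "arguments": {"deltas": [{"tx": 0.04,"ty": 0.05,"tz": -0.03,"wx": 0,"wy": 0.07,"wz": 0,"hand": 1},{"tx": 0.04,"ty": 0.05,"tz": -0.03,"wx": 0,"wy": 0.14,"wz": 0,"hand": 1},{"tx": 0.04,"ty": 0.05,"tz": -0.03,"wx": 0,"wy": 0.21,"wz": 0,"hand": 1},{"tx": 0.04,"ty": 0.05,"tz": -0.03,"wx": 0,"wy": 0.28,"wz": 0,"hand": 1},{"tx": 0.04,"ty": 0.05,"tz": -0.03,"wx": 0,"wy": 0.35,"wz": 0,"hand": 1},{"tx": 0.04,"ty": 0.05,"tz": -0.03,"wx": 0,"wy": 0.42,"wz": 0,"hand": 1},{"tx": 0.04,"ty": 0.05,"tz": -0.03,"wx": 0,"wy": 0.42,"wz": 0,"hand": 1}]}}

```text
t: 10.9
position: [0.5042, 0.1846, 0.0737]
tool_rot: [[-0.774, 0.003, 0.633], [-0.633, 0.0, -0.774], [-0.002, -1.0, 0.001]]
contact_force: [-0.5, 0.6, 5.9]
width: 0.0234
```

```bash
python3 -c "
from h import *
go([0.503,0.184,0.0725],-65); print(env.state()['joint_positions'])"
```

```text
t 10.9 az now -50.71 pos [0.5042 0.1846 0.0737]
d cm [ 0.13  0.12 -0.03] w [-0.0012  0.2494 -0.0024] F [-0.5  0.6  5.9] M [-0.07  0.05 -0.09] w 0.0234
[-0.23094307  0.50171563 -0.29797545  1.94164595  0.21586931  0.7261401
 -1.54123245]
```

Emit:
{"name": "step_arm", "arguments": {"deltas": [{"tx": 0.1,"ty": 0.1,"tz": -0.02,"wx": 0,"wy": 0,"wz": 0,"hand": 1},{"tx": 0.1,"ty": 0.1,"tz": -0.02,"wx": 0,"wy": 0.07,"wz": 0,"hand": 1},{"tx": 0.1,"ty": 0.1,"tz": -0.02,"wx": 0,"wy": 0.14,"wz": 0,"hand": 1},{"tx": 0.1,"ty": 0.1,"tz": -0.02,"wx": 0,"wy": 0.2,"wz": 0,"hand": 1},{"tx": 0.1,"ty": 0.1,"tz": -0.02,"wx": 0,"wy": 0.2,"wz": 0,"hand": 1}]}}

```text
t: 11.4
position: [0.5045, 0.1845, 0.0735]
tool_rot: [[-0.885, 0.005, 0.465], [-0.465, 0.001, -0.885], [-0.005, -1.0, 0.002]]
contact_force: [-0.8, -1.0, 7.9]
width: 0.0231
```

```bash
python3 -c "
from h import *
go([0.503,0.184,0.0725],-72)"
```

```text
t 11.4 az now -62.3 pos [0.5045 0.1845 0.0735]
d cm [ 0.15  0.1  -0.03] w [-0.0011  0.1693 -0.0051] F [-0.8 -1.   7.9] M [-0.27  0.08 -0.07] w 0.0231
```

Past the catch angle with little torque. The elbow axis sits about 1.5 mm behind the TCP, so I'll follow the bore and keep turning.

Emit:
{"name": "step_arm", "arguments": {"deltas": [{"tx": 0,"ty": 0.1,"tz": 0,"wx": 0,"wy": 0.05,"wz": 0.005,"hand": 1},{"tx": 0,"ty": 0.1,"tz": 0.02,"wx": 0,"wy": 0.1,"wz": 0.005,"hand": 1},{"tx": 0,"ty": 0.1,"tz": 0.02,"wx": 0,"wy": 0.15,"wz": 0.005,"hand": 1},{"tx": 0,"ty": 0.1,"tz": 0.03,"wx": 0,"wy": 0.19,"wz": 0.005,"hand": 1},{"tx": 0,"ty": 0.1,"tz": 0.03,"wx": 0,"wy": 0.19,"wz": 0.005,"hand": 1}]}}

```text
t: 11.9
position: [0.5041, 0.1844, 0.0734]
tool_rot: [[-0.957, 0.01, 0.289], [-0.289, 0.003, -0.957], [-0.01, -1.0, 0.0]]
contact_force: [-6.0, -1.5, 16.7]
width: 0.0233
```

```bash
python3 -c "
from h import *
go([0.5045,0.1837,0.0725],-82)"
```

```text
t 11.9 az now -73.23 pos [0.5041 0.1844 0.0734]
d cm [-0.01  0.09  0.08] w [ 0.0004  0.1531 -0.0098] F [-6.  -1.5 16.7] M [-0.48  1.72  0.04] w 0.0233
```

The flange is about down, but a slight tilt (0.01 rad) has built up. I'll straighten it, ease off the pressure and keep turning.

Emit:
{"name": "step_arm", "arguments": {"deltas": [{"tx": 0,"ty": 0,"tz": 0.02,"wx": 0,"wy": 0,"wz": -0.01,"hand": 1},{"tx": 0,"ty": 0,"tz": 0.03,"wx": 0,"wy": 0,"wz": -0.01,"hand": 1},{"tx": 0,"ty": 0,"tz": 0.04,"wx": 0,"wy": 0.05,"wz": -0.01,"hand": 1},{"tx": 0,"ty": 0,"tz": 0.05,"wx": 0,"wy": 0.1,"wz": -0.01,"hand": 1},{"tx": 0,"ty": 0,"tz": 0.05,"wx": 0,"wy": 0.1,"wz": -0.01,"hand": 1}]}}

```text
t: 12.4
position: [0.5038, 0.1843, 0.0737]
tool_rot: [[-0.982, -0.001, 0.191], [-0.191, 0.0, -0.982], [0.0, -1.0, -0.0]]
contact_force: [-4.0, 0.4, 9.4]
width: 0.0229
```

```bash
python3 -c "
from h import *
go([0.5045,0.1837,0.0732],-85)"
```

```text
t 12.4 az now -79.0 pos [0.5038 0.1843 0.0737]
d cm [-0.06  0.05  0.07] w [0.0003 0.1047 0.0005] F [-4.   0.4  9.4] M [-0.05  1.05  0.19] w 0.0229
```

Emit:
{"name": "step_arm", "arguments": {"deltas": [{"tx": 0.02,"ty": 0,"tz": 0,"wx": 0,"wy": 0.05,"wz": 0,"hand": 1},{"tx": 0.03,"ty": 0,"tz": 0,"wx": 0,"wy": 0.1,"wz": 0,"hand": 1},{"tx": 0.04,"ty": 0,"tz": 0,"wx": 0,"wy": 0.15,"wz": 0,"hand": 1},{"tx": 0.04,"ty": 0,"tz": 0,"wx": 0,"wy": 0.205,"wz": 0,"hand": 1},{"tx": 0.04,"ty": 0,"tz": 0,"wx": 0,"wy": 0.205,"wz": 0,"hand": 1}]}}

```text
t: 12.9
position: [0.5036, 0.1843, 0.0738]
tool_rot: [[-1.0, -0.0, -0.013], [0.013, 0.0, -1.0], [0.0, -1.0, -0.0]]
contact_force: [-2.0, -1.2, 4.3]
width: 0.0228
```

```bash
python3 -c "
from h import *
go([0.5038,0.1837,0.0732],-90.8)
lm('wrist',['rest','flats','outlet'])
im=env.get_image('wrist'); cv2.imwrite('pics/w4.png',im)
"
```

```text
t 12.9 az now -90.77 pos [0.5036 0.1843 0.0738]
d cm [-0.02  0.06  0.06] w [0.0002 0.0006 0.    ] F [-2.  -1.2  4.3] M [-0.14  0.22  0.18] w 0.0228
wrist rest 0.86 [ 0.658   0.1131 -0.0545] [409.   6.]
wrist rest 0.44 [ 0.4768 -0.0932 -0.145 ] [538. 188.]
wrist flats 0.78 [0.5025 0.1833 0.0922] [325. 275.]
wrist flats 0.69 [ 0.3573 -0.0326 -0.094 ] [498. 291.]
wrist outlet 0.76 [0.5597 0.1791 0.0928] [333. 159.]
wrist outlet 0.69 [ 0.3839  0.0205 -0.0962] [457. 272.]
```

View pics/w4.png

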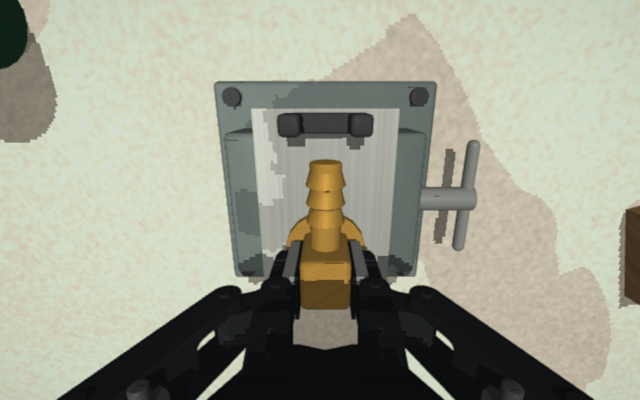

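The outlet (324,165) points midway between the prongs (about 325,125) and the torque is steady at 0.18 N m. I'll let go and retreat straight up.

Emit:
{"name": "step_arm", "arguments": {"deltas": [{"tx": 0,"ty": 0,"tz": 0,"wx": 0,"wy": 0,"wz": 0,"hand": 0.6},{"tx": 0,"ty": 0,"tz": 0,"wx": 0,"wy": 0,"wz": 0,"hand": 0.4},{"tx": 0,"ty": 0,"tz": 0,"wx": 0,"wy": 0,"wz": 0,"hand": 0.3},{"tx": 0,"ty": 0,"tz": 0,"wx": 0,"wy": 0,"wz": 0,"hand": 0.3},{"tx": 0,"ty": 0,"tz": 0,"wx": 0,"wy": 0,"wz": 0,"hand": 0.3}]}}

```text
t: 13.6
position: [0.5036, 0.1843, 0.0737]
tool_rot: [[-1.0, -0.0, -0.012], [0.012, 0.0, -1.0], [0.0, -1.0, -0.0]]
contact_force: [0.3, 0.4, -0.6]
width: 0.06
```

Emit:
{"name": "step_arm", "arguments": {"deltas": [{"tx": 0,"ty": -1,"tz": 0,"wx": 0,"wy": 0,"wz": 0,"hand": 0.3},{"tx": 0,"ty": -4,"tz": 0,"wx": 0,"wy": 0,"wz": 0,"hand": 0.3},{"tx": 0.5,"ty": -8,"tz": 0,"wx": 0,"wy": 0,"wz": 0,"hand": 0.3},{"tx": 3,"ty": -11,"tz": 0,"wx": 0,"wy": 0,"wz": 0,"hand": 0.3},{"tx": 6,"ty": -13,"tz": 0,"wx": 0,"wy": 0,"wz": 0,"hand": 0.3},{"tx": 8,"ty": -13,"tz": 0,"wx": 0,"wy": 0,"wz": 0,"hand": 0.3},{"tx": 8,"ty": -13,"tz": 0,"wx": 0,"wy": 0,"wz": 0,"hand": 0.3}]}}

```text
t: 14.3
position: [0.4215, 0.1855, 0.2052]
tool_rot: [[-1.0, 0.001, -0.01], [0.01, 0.001, -1.0], [-0.001, -1.0, -0.001]]
contact_force: [0.7, -0.6, -0.4]
width: 0.0597
```

```bash
python3 -c "
from h import *
im=env.get_image('wrist'); cal=env.calibration('wrist')
s=env.state(); print(s['t'],s['position'],s['width'],s['contact_force'])
lm('wrist',['elbow','flats','outlet','rest','port'])
b=np.radians(-.8);X=np.array([np.cos(b),np.sin(b),0]);Y=np.array([-X[1],X[0],0]);o=np.array([.503,.1835,0.036])
S=4;q0=proj(cal,o+.053*np.array([0,0,1])+.03*X)[0]; u0=int(np.clip(q0[0]-95,0,450));v0=int(np.clip(q0[1]-70,0,260))
c=cv2.resize(im[v0:v0+140,u0:u0+190],None,fx=S,fy=S,interpolation=cv2.INTER_CUBIC)
def pl(P,col):
    q=((proj(cal,P)-[u0,v0]+.5)*S).astype(int); cv2.polylines(c,[q.reshape(-1,1,2)],True,col,1)
pl([o+[0,0,.068]+.013*i*X+.012*j*Y for i,j in [(1,1),(1,-1),(-1,-1),(-1,1)]],(0,0,255))
pl([o+[0,0,.050]+i*X+.0095*j*Y for i,j in [(.055,1),(.055,-1),(.013,-1),(.013,1)]],(255,0,0))
pl([o+[0,0,.032]+.023*(np.cos(t)*X+np.sin(t)*Y) for t in np.linspace(0,6.2,40)],(0,255,0))
cv2.imwrite('pics/w5.png',c)"
```

```text
14.35 [0.42296003 0.18536181 0.2048603 ] 0.05998780426887476 [ 0.53457674  0.11183906 -0.57326729]
wrist elbow 0.96 [0.5054 0.1833 0.0311] [325. 102.]
wrist flats 0.58 [0.5043 0.1836 0.0903] [325. 102.]
wrist outlet 0.74 [0.5638 0.1875 0.0878] [319.  23.]
wrist rest 0.57 [0.5733 0.1803 0.0889] [328.   8.]
```

View pics/w5.png

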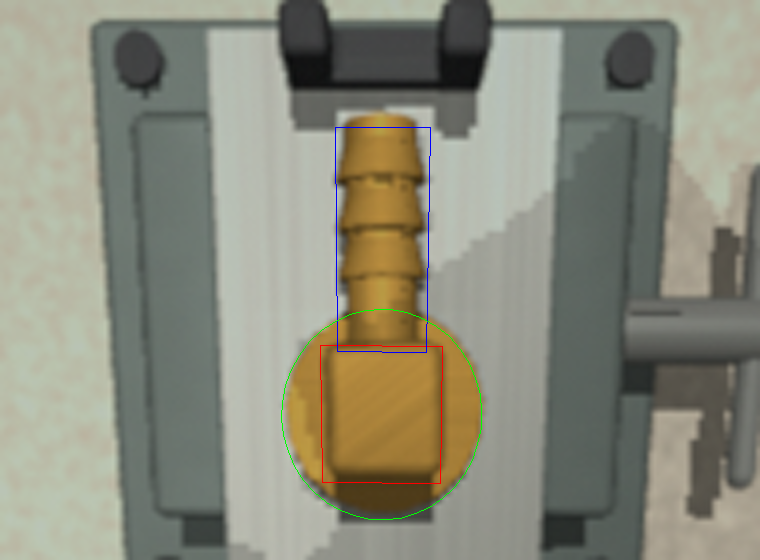

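The seated elbow matches the predicted outline: the flange sits on its circle and the outlet tip is between the prongs, within about 2°. Handing in.

```bash
python3 -c "
from h import *
print(env.hand_in())"
```

```text
the job is handed in; nothing more can be done
None
```

I gripped the brass elbow by its flats in the rack and carried it to the manifold. It went into the mouth slots with the outlet about 76° to the side, without any feeling around for the thread. I pressed the valve down with about 9 N and turned the elbow clockwise until it went tight. I then let go with the outlet facing the hose rest and handed in at about 14.4 s.

**Last checks:**
- **Final picture:** it matched the predicted seated outline to about 1–2 mm, with the flange on its circle and the outlet between the prongs within about 2°. The hand was clear, with no contact force left.
- **Torque:** it settled at 0.18–0.19 N m. That shows it was tight, but it is below the expected 0.3 N m.
- **Highest force:** vertical contact reached about 18 N, from a 0.01 rad tilt during turning that I then straightened.
- **Flange gap:** I did not measure it directly. I judged it from the gripper height, which stayed at 73–74 mm while the elbow turned tight, and from the picture.

**What disagreed:**
- The estimates of where the elbow sat in the hand differed by about 2 mm between its tip and rear edges. The bore guided it in regardless.
- One set of network landmark readings just before release came from an old picture, so I ignored them.

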